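Clamp the switch board at the physics bench

TASK

Slide the plywood switch board along the bench, bare end first, squarely into the throat of the bench clamp until it gently meets the clamp's back. Then wind the crank clockwise until the pad meets the board, and snug it by feel about a quarter of a turn past first touch, no more, or the plywood is crushed. Let go and leave the other things on the bench where they are.

Things in the scene. Friction and masses are not known exactly. Their poses are not given: they have to be found in the camera images.
- clamp: Grey C-shaped bench clamp, bolted down, z up. Origin: on the bench, straight under the screw's axis. The throat opens to its own -y; a column (56 mm wide, 92 tall) closes it on +y. A head 36 to 40 mm wide reaches from the column to y = -20 mm, underside 62 mm and top 96 mm above the bench. The board belongs flat on the bench, its length along y, centred on x = 0, its bare end against the column.
- clamp_stop (a point): The back stop: centre of the column's flat front face, square to the clamp's y, at y = +45 mm from the clamp's origin, 9 mm above the bench.
- knob_mid (a point): Middle of the upright wooden knob at the crank's end, to be pinched from above: 20 mm in diameter, 42 tall, the crank arm 1 mm below its foot, 45 mm from the screw's axis, 142 to 146 mm above the bench. It spins on its pin, so the hand need not turn. Free turning takes about 1.5 N; from touch it grows by 3 to 4 N in a quarter turn (pad force 30 N); half a turn crushes the board. It stays put.
- board: Plywood board, 60 mm wide (its x), 200 long (its y), about 18 thick, 0.2 to 0.3 kg, loose on the bench. Origin: centre of its underside, z up. A cream knife switch (48 by 86 mm, up to 21 mm above the board) sits on its -y half; the +y half is bare and goes under the pad. Grip it across the 60 mm near the -y end, about 65 mm from the origin, where a gripper clears the crank.
- board_end (a point): Centre of the board's bare end face, at its own y = +100 mm, 9 mm above its underside.
- holder: Bystander: cream battery holder, 78 x 42 x 26 mm, with a black D cell in it (37 mm high overall); origin at the centre of its underside. Not to be touched.
- spare_cell: Bystander: D cell with an orange jacket, standing upright, 33 mm in diameter, 61 mm tall; origin at its foot. Not to be touched.
- screwdriver: Bystander: screwdriver lying on the bench, about 180 mm long. Not to be touched.
- screw: The clamp's steel screw with all on it: crank and knob above, round brass pad (28 mm across, 10 tall) below, on its axis. Origin: on the axis, mid-height of the 8 mm thick crank arm. The pad's underside is 92 to 98 mm below: its stem is adjustable and its setting unknown, so touch must be felt; at the start it clears the board's top by 2 to 9 mm. Clockwise from above sinks all this by 5 mm a turn.
Things that resemble listed ones, but are neither listed nor needed, are in the scene too. There is more than one size of the board; the job needs the middle-sized. There is more than one size of the clamp; the job needs the larger.

How it is judged (in metres and radians):
On the way, in this order (a step that is already met when the one before it is completed fails the run):
1. the board lies flat and square in the clamp's throat, its bare end against the back stop, the pad not yet on it (y of board_end in the frame of clamp above 0.0405 m and x of board_end in the frame of clamp between -0.012 and 0.012 m and angle between the y axis of board and the y axis of clamp, either way round below 0.1 rad and height (world z) of board_end below 0.013 m and angle between board's own z axis and vertical below 0.05 rad and contact force between screw and board below 1 N), for 0.2 s.
2. the pad presses on the board, snug (contact force between screw and board between 15 and 50 N), for 0.2 s.
At the end, for the whole second after the job is handed in: The board lies flat in the throat, square to the clamp within 0.1 rad, centred within 12 mm, its bare end within 4.5 mm of the back stop; the pad presses on it with 15 to 50 N; all at rest and let go (all of step 2 and y of board_end in the frame of clamp above 0.0405 m and x of board_end in the frame of clamp between -0.012 and 0.012 m and angle between the y axis of board and the y axis of clamp, either way round below 0.1 rad and angle between board's own z axis and vertical below 0.05 rad and linear speed of board below 0.01 m/s); the robot touches nothing.
It fails at once if the pad crushes the board (over 60 N) (contact force between screw and board above 60 N).
It fails at once if the board is rammed into the clamp's back (over 40 N) (contact force between board and clamp above 40 N and contact force between screw and board below 1 N).
It fails at once if the battery holder is disturbed (distance of holder from where it was at the start of the episode above 0.02 m).
It fails at once if the spare cell is disturbed (distance of spare_cell from where it was at the start of the episode above 0.02 m).
It fails at once if the screwdriver is disturbed (distance of screwdriver from where it was at the start of the episode above 0.02 m).
It also fails if it takes over 72 s, if anything falls off the work surface, if the arm or the gripper's body presses on something with over 40 N, if the wrist force passes 120 N, or if a joint passes its speed limit or range.

ROBOT

A 6-joint arm with a two-finger parallel gripper is mounted at the origin on the work surface. World frame = base frame: x ahead of the robot, y to its left, z up, the work surface at z = 0. Lengths are in mm, angles in rad, forces in N, time in s.
With the tool pointing down it reaches from about 350 to 975 mm from the base axis. Payload 7.1 kg.
Tool frame: the origin (TCP) lies at the very end of the fingers, on their centre line; the grasp point (between the pads) lies 19 mm behind it (ctrl.pinch_z is the z of the grasp point in the tool frame, in mm); z points along the fingers, y is the direction in which the jaws open and shut (so a half turn about z gives the same grasp; the last joint's range is limited). The gripper opens to 88 mm and grips with 3 to 60 N. Pads are 20 mm wide; open, the fingers measure 115 mm over their backs; the gripper's body (75 mm by 178 mm) begins 61 mm behind the grasp point.
Start: joints at [1.321, 0.423, 1.63, -0, 1.089, -0.019], TCP at [142.941, 608.418, 222.675] pointing down, gripper open.
Joint ranges: [-3, 3], [-0.9, 2.11], [0.09, 2.58], [-1.31, 4.45], [0.11, 2.69], [-2.54, 2.54]. Speed limits (rad/s): [2.39, 2.39, 3.01, 3.14, 3.14, 3.14].

INTERFACE

Orientations are given as a rotation vector (axis times angle).
In Python, from workcell import get_obs, optics, ctrl gives the robot as it stands.
- The arm moves only by the shell command python3 -m jog 'ROWS'. ROWS is a JSON object of lists of equal length, an entry for each row: "delta_rot": the turn, a rotation vector about the tool's x, y, z in rad, a list of three; "translation": the shift along the tool's x, y, z in mm, a list of three; "hand": the opening, from -1 (shut) to 1 (fully open). In form: {"delta_rot": [[rx, ry, rz], ...], "translation": [[x, y, z], ...], "hand": [hand, ...]}. A call has 1 to 5 rows; each row is the pose to reach, as a shift and turn from the pose commanded when the call began, along the tool's axes at that moment; what a row does not reach only later rows make up. A row lasts 1/10 s, in which the tool goes at most 50 mm and 8.59 degrees, less where a joint would pass 70% of its speed; a pose out of reach is approached as far as the arm can. A call with a gripper value outside its range is refused whole. The fingers move at their own pace and stop on an object; the grip force is fixed at half the most. Time passes only in rows, so rows that repeat a pose let the fingers close. It gives the time, the measured TCP pose, the force and the opening at its end, in the units of the state.
- get_obs(): the state, without advancing time (a new reading comes with each control period).
- optics.get_image(name): name is "scene" or "top" or "wrist"; returns the picture (420x560x3 uint8, red, green, blue); there is no depth.
- optics.calibration(name): a dict with "intrinsics" (3x3 intrinsics, pixels), "k1" (the pictures are not rectified: a ray, as slopes to the right and down, at radius r is drawn at 1 + k1 r^2 times it, then the intrinsics apply), "cam_to_world" (4x4, takes a point from camera to world coordinates). Camera axes: x right, y up, looking along -z (the intrinsics and any distortion apply to the point x, -y, -z); pixel columns grow to the right and rows downward; lengths in mm; the calibration is good to about 2 mm. A picture is of the moment at which its call begins: read the wrist's pose just before it. calibration takes no time and is no camera call; for the wrist camera it gives the pose at the moment of the call.
- ctrl.close_job(): hands the job in, once; it reports no verdict.
The state is a dict: "t": time; "qpos": joint angles; "qvel": joint speeds; "joint_torque": joint torques, N m; "ee_pos": TCP position; "orientation": TCP orientation; "ft_force": force on the tool from outside, world axes, zero at the start; "moment": the same for the moment, N m; "width": finger opening in mm.
Only numpy, scipy, OpenCV 4.12 (cv2) and the standard library are available. Lean on these libraries where they do the work, as an engineer would, in place of code of your own. Each camera call takes 0.05 s, during which the arm holds its last target. There are 200 camera calls.

## Working session

There is one attempt and no reset: what is moved stays moved. The work goes in short steps, Python scripts to look and compute and a shell command to move; the robot and the scene stay as the last step left them, time stands still between calls to the robot, and variables do not carry over. Pictures are saved under pics/ and viewed, about 8 in all and at most 12, crops included, and the job is handed in when it is done.

```bash
mkdir -p pics; ls; cat > h.py <<'E'
import numpy as np,cv2
from workcell import get_obs,optics,ctrl
def snap(n,f):
    c=optics.calibration(n); im=optics.get_image(n); cv2.imwrite(f,im[:,:,::-1]); np.save(f[:-4]+'.npy',im)
    np.savez(f[:-4]+'_c.npz',K=c['intrinsics'],k1=c['k1'],T=c['cam_to_world']); return im
def load(f):
    c=np.load(f[:-4]+'_c.npz'); return c['K'],float(c['k1']),c['T']
def ray(f,u,v):
    K,k1,T=load(f)
    p=cv2.undistortPoints(np.array([[[u,v]]],float),K,np.array([k1,0,0,0.]))[0,0]
    return T[:3,3],T[:3,:3]@np.array([p[0],-p[1],-1])
def onz(f,u,v,z):
    o,d=ray(f,u,v); return (o+d*(z-o[2])/d[2]).round(1)
def proj(f,P):
    K,k1,T=load(f); p=np.linalg.inv(T)@np.append(P,1); s=np.array([p[0]/-p[2],-p[1]/-p[2]]); s*=1+k1*(s@s)
    return (K@np.append(s,1))[:2].round(1)
E
python3 - <<'E'
from h import *
for n in('top','scene'):
    snap(n,f'pics/{n}0.png'); K,k,T=load(f'pics/{n}0.png'); print(K[0,0],k,T.round(2).tolist())
print(get_obs())
E
```

```text
pics
479.29844155350344 -0.06284150179855587 [[-0.02, 0.99, -0.13, 374.08], [-1.0, -0.02, 0.01, -64.13], [0.01, 0.13, 0.99, 1434.33], [0.0, 0.0, 0.0, 1.0]]
385.67933382126296 0.0355995477529921 [[-0.62, -0.45, 0.64, 1255.12], [0.78, -0.36, 0.51, 490.21], [0.0, 0.82, 0.57, 761.53], [0.0, 0.0, 0.0, 1.0]]
{'t': 0.1, 'qpos': array([ 1.32098795e+00,  4.23736139e-01,  1.63057930e+00,  3.85454497e-08,
        1.08859669e+00, -1.90254240e-02]), 'qvel': array([-0.00053381, -0.00105173, -0.00054538,  0.00034739, -0.00132451,
       -0.00066258]), 'joint_torque': array([ 1.09824945e-03, -5.45612705e+01, -2.74323678e+01,  6.45177998e-02,
        1.88737025e-02, -4.90018658e-05]), 'ee_pos': array([142.83353516, 607.96459498, 222.01055313]), 'orientation': array([-3.61688647e-01, -3.12052404e+00,  2.05381340e-03]), 'ft_force': array([-0.40519031,  0.09984326, -0.50679784]), 'moment': array([-0.00030775,  0.06148449, -0.01043027]), 'width': 87.79353373091043}
```

View pics/top0.png

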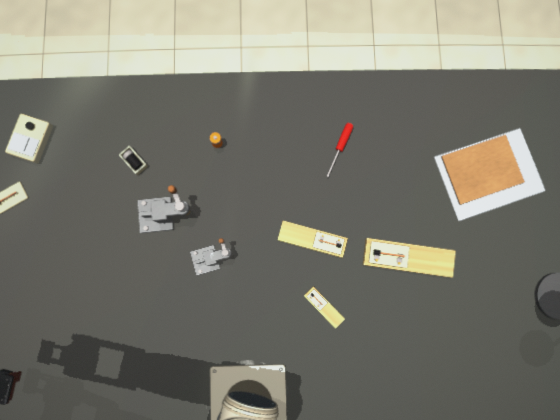

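View pics/scene0.png

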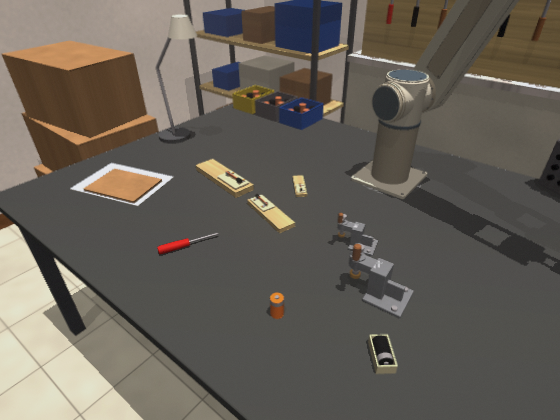

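Top view: the middle board is at about (313,239) with its bare end to the left. The larger clamp is at about (165,212), its throat opening to the right, with the knob at (171,189). Next I measure both.

```bash
python3 - <<'E'
from h import *
f='pics/top0.png'; im=np.load('pics/top0.npy')
hsv=cv2.cvtColor(im,cv2.COLOR_RGB2HSV)
m=((hsv[:,:,1]>40)&(hsv[:,:,2]>120)).astype(np.uint8); m[:200]=0; m[280:]=0; m[:,:265]=0; m[:,355:]=0
m=cv2.morphologyEx(m,cv2.MORPH_CLOSE,np.ones((9,9)))
cs=cv2.findContours(m,0,2)[0]; c=max(cs,key=cv2.contourArea); r=cv2.minAreaRect(c); print(r)
for p in cv2.boxPoints(r): print(p,onz(f,*p,18))
print('centre',onz(f,*r[0],18))
for u,v,z in[(171,189,163),(184,207,105),(139,233,10),(140,199,10),(171,231,10),(221,241,100),(215,139,61),(133,160,26),(328,176,5)]: print(u,v,z,onz(f,u,v,z))
big=cv2.resize(im[170:290,120:360],None,fx=3.3,fy=3.3,interpolation=cv2.INTER_CUBIC); cv2.imwrite('pics/c1.png',big[:,:,::-1])
E
```

```text
((312.357666015625, 238.68846130371094), (68.4105224609375, 21.4879207611084), 15.25511646270752)
[276.53073 240.05385] [470.7 -94.6  18. ]
[282.1846  219.32307] [ 532. -113.   18.]
[348.1846  237.32307] [ 473.6 -307.5   18. ]
[342.53073 258.05383] [ 412.7 -288.1   18. ]
centre [ 472.2 -200.8   18. ]
171 189 163 [605.  189.1 163. ]
184 207 105 [563.5 164.  105. ]
139 233 10 [501.8 315.3  10. ]
140 199 10 [604.5 313.3  10. ]
171 231 10 [505.6 219.4  10. ]
221 241 100 [466.1  61.9 100. ]
215 139 61 [770.1  80.   61. ]
133 160 26 [721.4 331.8  26. ]
328 176 5 [ 662.7 -256.5    5. ]
```

View pics/c1.png

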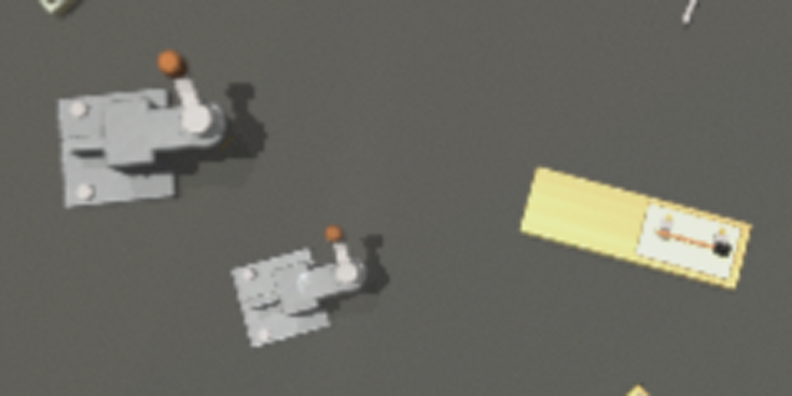

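```bash
cat >> h.py <<'E'
from scipy.spatial.transform import Rotation as Ro
def go(x,y,z,jaw):
    """print tool shift/turn to TCP (x,y,z), jaw axis at world angle jaw (deg, mod 180), tool down"""
    s=get_obs(); R=Ro.from_rotvec(s['orientation'])
    best=None
    for a in(jaw,jaw+180):
        t=np.radians(a); Y=np.array([np.cos(t),np.sin(t),0]); Z=np.array([0,0,-1.]); X=np.cross(Y,Z)
        d=(R.inv()*Ro.from_matrix(np.c_[X,Y,Z])).as_rotvec()
        if best is None or np.linalg.norm(d)<np.linalg.norm(best): best=d
    sh=R.inv().apply(np.array([x,y,z])-s['ee_pos'])
    print('t',round(s['t'],2),'pos',s['ee_pos'].round(1),'q6',s['qpos'][5].round(2),'F',s['ft_force'].round(1),'w',round(s['width'],1)); print('shift',sh.round(1),'rot',best.round(3))
    Y=R.as_matrix()[:,1]; print('jaw deg',np.degrees(np.arctan2(Y[1],Y[0])).round(2))
E
python3 -c "
from h import *
print(Ro.from_rotvec(get_obs()['orientation']).as_matrix().round(2).tolist(),optics.calibration('wrist'))
go(540,100,330,0)"
```

```text
[[-0.97, 0.23, -0.0], [0.23, 0.97, -0.0], [0.0, -0.0, -1.0]] {'intrinsics': array([[295.91967568,   0.        , 277.72616929],
       [  0.        , 295.91967568, 209.37512201],
       [  0.        ,   0.        ,   1.        ]]), 'k1': 0.01525990483569625, 'cam_to_world': array([[ 2.28293698e-01, -9.34107972e-01, -2.74452699e-01,
         6.77996509e+01],
       [ 9.73592092e-01,  2.18845992e-01,  6.49990079e-02,
         6.26043390e+02],
       [-6.53218354e-04, -2.82043841e-01,  9.59401295e-01,
         3.84962095e+02],
       [ 0.00000000e+00,  0.00000000e+00,  0.00000000e+00,
         1.00000000e+00]])}
t 0.1 pos [142.8 608.  222. ] q6 -0.02 F [-0.4  0.1 -0.5] w 87.8
shift [-502.8 -403.8 -107.5] rot [-1.00e-03  1.00e-03  1.34e+00]
jaw deg 76.78
```

```bash
python3 -m jog '{"delta_rot":[[0,0,1.34],[0,0,1.34],[0,0,1.34],[0,0,1.34],[0,0,1.34]],"translation":[[-503,-404,-108],[-503,-404,-108],[-503,-404,-108],[-503,-404,-108],[-503,-404,-108]],"hand":[1,1,1,1,1]}'; python3 -c "
from h import *
go(540,100,330,0)"
```

```text
t: 0.6
ee_pos: [295.4, 412.3, 264.0]
orientation: [1.488, 2.767, -0.001]
ft_force: [1.0, 0.5, 0.2]
width: 87.6
t 0.6 pos [295.4 412.3 264. ] q6 0.34 F [1.  0.5 0.2] w 87.6
shift [-395.4   31.7  -65.9] rot [-0.     0.     0.584]
jaw deg 33.48
```

```bash
python3 -m jog '{"delta_rot":[[0,0,0.584],[0,0,0.584],[0,0,0.584],[0,0,0.584],[0,0,0.584]],"translation":[[-395,32,-66],[-395,32,-66],[-395,32,-66],[-395,32,-66],[-395,32,-66]],"hand":[1,1,1,1,1]}'; python3 -c "
from h import *
go(540,100,330,0)"
```

```text
t: 1.1
ee_pos: [448.8, 219.1, 305.3]
orientation: [-2.219, -2.224, 0.0]
ft_force: [1.0, 0.0, -0.5]
width: 87.9
t 1.1 pos [448.8 219.1 305.3] q6 0.43 F [ 1.   0.  -0.5] w 87.9
shift [-119.3   90.9  -24.7] rot [-0.    -0.     0.002]
jaw deg 0.12
```

```bash
python3 -m jog '{"delta_rot":[[0,0,0],[0,0,0],[0,0,0],[0,0,0],[0,0,0]],"translation":[[-119,91,-25],[-119,91,-25],[-119,91,-25],[-119,91,-25],[-119,91,-25]],"hand":[1,1,1,1,1]}'; python3 -c "
from h import *
go(540,100,330,0); snap('wrist','pics/w1.png')"
```

```text
t: 1.6
ee_pos: [539.8, 101.7, 329.5]
orientation: [-2.217, -2.225, 0.001]
ft_force: [-0.2, -1.3, -0.3]
width: 88.0
t 1.6 pos [539.8 101.7 329.5] q6 0.16 F [-0.2 -1.3 -0.3] w 88.0
shift [-1.7  0.2 -0.5] rot [-0.001 -0.     0.003]
jaw deg 0.19
```

View pics/w1.png

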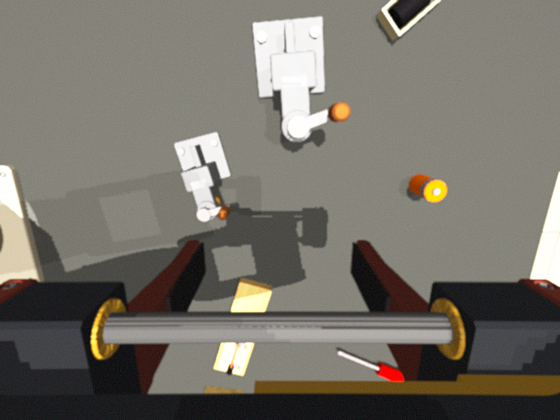

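```bash
python3 - <<'E'
from h import *
im=np.load('pics/w1.npy'); big=cv2.resize(im[5:145,240:360],None,fx=4.2,fy=4.2,interpolation=cv2.INTER_CUBIC); cv2.imwrite('pics/c2.png',big[:,:,::-1])
hsv=cv2.cvtColor(im,cv2.COLOR_RGB2HSV)
m=((hsv[:,:,1]>150)&(hsv[:,:,2]>120)).astype(np.uint8); m[:, :325]=0; m[:,355:]=0; m[130:]=0
M=cv2.moments(m,True); u,v=M['m10']/M['m00'],M['m01']/M['m00']; print('knob',u,v,M['m00'],[onz('pics/w1.png',u,v,z) for z in(144,160,165)])
E
```

```text
knob 340.3296703296703 111.34432234432235 273.0 [array([609.5, 191.3, 144. ]), array([606.3, 190.8, 160. ]), array([605.3, 190.6, 165. ])]
```

View pics/c2.png

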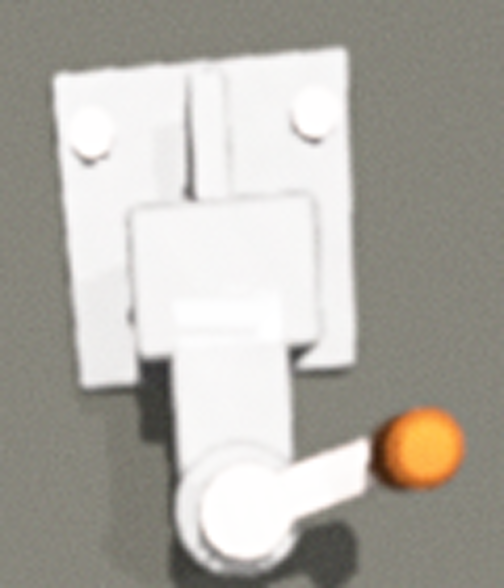

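```bash
python3 - <<'E'
from h import *
f='pics/w1.png'
P=lambda x,y,z:onz(f,240+x/4.2-.4,5+y/4.2-.4,z)[:2]
base=[P(*p,8) for p in[(55,75),(345,48),(355,365),(82,387)]]; col=[P(*p,92) for p in[(133,208),(317,195),(320,345),(140,357)]]
for n,q in(('base',base),('col',col)):
    print(n,[i.tolist() for i in q],'sizes',[round(np.linalg.norm(q[i]-q[(i+1)%4]),1) for i in range(4)],'xang',[np.degrees(np.arctan2(*(b-a)[::-1])).round(1) for a,b in((q[0],q[1]),(q[3],q[2]))],'yang from +y',[np.degrees(np.arctan2(-(b-a)[0],(b-a)[1])).round(1) for a,b in((q[3],q[0]),(q[2],q[1]))], 'front mid',(q[2]+q[3])/2)
print('headL',P(172,360,96),P(178,475,96),'headR',P(292,350,96),P(292,440,96))
print('hub',P(243,512,122),P(243,512,130),'boss',P(238,510,98), 'knob top r',P(422,448,165))
# board in w1
print([onz(f,u,v,18) for u,v in((238,280),(272,287))])
E
```

```text
base [[503.1, 315.9], [601.5, 324.2], [610.0, 224.6], [510.8, 216.8]] sizes [np.float64(98.7), np.float64(100.0), np.float64(99.5), np.float64(99.4)] xang [np.float64(4.8), np.float64(4.5)] yang from +y [np.float64(4.4), np.float64(4.9)] front mid [560.4 220.7]
col [[531.4, 258.8], [584.6, 262.3], [587.1, 222.3], [533.4, 218.8]] sizes [np.float64(53.3), np.float64(40.1), np.float64(53.8), np.float64(40.0)] xang [np.float64(3.8), np.float64(3.7)] yang from +y [np.float64(2.9), np.float64(3.6)] front mid [560.25 220.55]
headL [543.  217.6] [545.  185.1] headR [578.5 220.4] [579.3 195.3]
hub [563.4 174.7] [562.9 174.8] boss [563.4 175. ] knob top r [605.  190.7]
[array([469.2, -92.4,  18. ]), array([ 530.2, -106.3,   18. ])]
```

```bash
python3 - <<'E'
from h import *
im=np.load('pics/w1.npy'); 
def orange(n,x0,x1,y0,y1):
    hsv=cv2.cvtColor(np.load(n.replace('png','npy')),cv2.COLOR_RGB2HSV); m=((hsv[:,:,1]>110)&(hsv[:,:,2]>70)).astype(np.uint8); w=np.zeros_like(m); w[y0:y1,x0:x1]=m[y0:y1,x0:x1]
    M=cv2.moments(w,True); return M['m10']/M['m00'],M['m01']/M['m00'],M['m00']
a=orange('pics/w1.png',212,232,190,222); b=orange('pics/top0.png',214,228,234,246); print(a,b)
for nm,p,q in(('small knob',a,b),('bigknob',orange('pics/w1.png',325,355,100,125),orange('pics/top0.png',164,178,182,195))):
    o1,d1=ray('pics/w1.png',*p[:2]);o2,d2=ray('pics/top0.png',*q[:2])
    s=np.linalg.lstsq(np.c_[d1,-d2],o2-o1,rcond=None)[0]; print(nm,o1+s[0]*d1,o2+s[1]*d2)
for z in(60,80,100):print(z,onz('pics/w1.png',*a[:2],z))
go(545,-110,200,-16.7)
E
```

```text
(222.31875, 209.7, 160.0) (220.625, 240.25, 16.0)
small knob [464.42002013  64.8102371  105.06494894] [467.90439249  62.43754802 105.08495416]
bigknob [607.15674488 191.06221407 151.14903612] [608.52677156 191.17315822 151.42147874]
60 [455.6  51.5  60. ]
80 [459.5  57.4  80. ]
100 [463.4  63.3 100. ]
t 1.65 pos [539.1 102.6 329.3] q6 0.16 F [0.5 0.  0.2] w 87.6
shift [-212.6    5.1  129.3] rot [-0.002  0.     0.297]
jaw deg 0.29
```

```bash
python3 -c "
from h import *
go(453.5,-262,120,-16.7)"; python3 -m jog '{"delta_rot":[[0,0,0.297],[0,0,0.297],[0,0,0.297],[0,0,0.297],[0,0,0.297]],"translation":[[-364,-87,110],[-364,-87,110],[-364,-87,110],[-364,-87,110],[-364,-87,110]],"hand":[1,1,1,1,1]}'; python3 -c "
from h import *
go(453.5,-262,120,-16.7)"
```

```text
t 1.65 pos [539.1 102.6 329.3] q6 0.16 F [0.5 0.  0.2] w 87.6
shift [-364.2  -87.1  209.4] rot [-0.002  0.     0.297]
jaw deg 0.29
t: 2.15
ee_pos: [484.2, -130.6, 258.8]
orientation: [-2.517, -1.879, 0.0]
ft_force: [1.1, 0.0, 0.2]
width: 87.8
t 2.15 pos [ 484.2 -130.6  258.8] q6 0.0 F [1.1 0.  0.2] w 87.8
shift [-134.8    8.   138.8] rot [-0.001 -0.     0.004]
jaw deg -16.5
```

```bash
python3 -m jog '{"delta_rot":[[0,0,0.004],[0,0,0.004],[0,0,0.004],[0,0,0.004],[0,0,0.004]],"translation":[[-135,8,139],[-135,8,139],[-135,8,139],[-135,8,139],[-135,8,139]],"hand":[1,1,1,1,1]}'; python3 -c "
from h import *
go(453.5,-262,4,-16.7); snap('wrist','pics/w2.png')"
```

```text
t: 2.65
ee_pos: [451.4, -261.9, 116.6]
orientation: [-2.519, -1.865, 0.005]
ft_force: [-0.5, 0.7, -0.0]
width: 87.7
t 2.65 pos [ 451.4 -261.9  116.6] q6 -0.25 F [-0.5  0.7 -0. ] w 87.7
shift [  0.4   2.9 112.6] rot [-0.007 -0.002 -0.005]
jaw deg -16.96
```

View pics/w2.png

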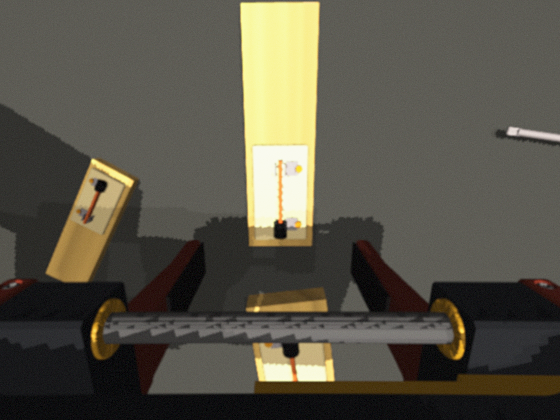

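```bash
python3 -c "
from h import *
f='pics/w2.png'
q=[onz(f,u,v,z) for u,v,z in((241,3,18),(319,3,18),(314,245,9),(248,246,9))]
print(*q); a=(q[0]+q[1])/2; b=(q[2]+q[3])/2; d=a-b; print(a,b,np.linalg.norm(d),np.degrees(np.arctan2(-d[0],d[1])))
u=d/np.linalg.norm(d); g=b+35*u; print(g); go(g[0],g[1],4,np.degrees(np.arctan2(-d[0],d[1])))"
```

```text
[472.2 -96.1  18. ] [ 528.9 -113.5   18. ] [ 474.  -308.6    9. ] [ 411.3 -290.8    9. ]
[ 500.55 -104.8    18.  ] [ 442.65 -299.7     9.  ] 203.517615945156 -16.5453905767336
[ 452.607369   -266.18201696   10.54777756]
t 2.7 pos [ 452.7 -261.3  118.5] q6 -0.25 F [-0.2  0.4  0.2] w 88.3
shift [ -4.9   2.  114.5] rot [-0.005 -0.002 -0.007]
jaw deg -16.95
```

```bash
python3 -m jog '{"delta_rot":[[0,0,0],[0,0,0],[0,0,0],[0,0,0],[0,0,0]],"translation":[[-4,1,40],[-4,1,80],[-4,1,105],[-4,1,113],[-4,1,113]],"hand":[1,1,1,1,1]}'; python3 -c "
from h import *
go(452.6,-265.4,4,-16.6)"
```

```text
t: 3.2
ee_pos: [454.7, -265.4, 7.8]
orientation: [-2.521, -1.873, 0.0]
ft_force: [-0.0, 0.3, 0.1]
width: 88.1
t 3.2 pos [ 454.7 -265.4    7.8] q6 -0.26 F [-0.   0.3  0.1] w 88.1
shift [-0.7 -2.   3.8] rot [-0.001 -0.    -0.003]
jaw deg -16.79
```

```bash
python3 -m jog '{"delta_rot":[[0,0,0],[0,0,0],[0,0,0],[0,0,0],[0,0,0]],"translation":[[0,-1,2.5],[0,-1,2.5],[0,-1,2.5],[0,-1,2.5],[0,-1,2.5]],"hand":[1,1,-1,-1,-1]}';python3 -m jog '{"delta_rot":[[0,0,0],[0,0,0],[0,0,0],[0,0,0],[0,0,0]],"translation":[[0,0,0],[0,0,0],[0,0,0],[0,0,0],[0,0,0]],"hand":[-1,-1,-1,-1,-1]}'; python3 -c "
from h import *
go(562,-200,6,4.3)"
```

```text
t: 3.7
ee_pos: [453.4, -266.8, 5.5]
orientation: [2.523, 1.87, 0.0]
ft_force: [0.2, -0.1, 0.6]
width: 67.6
t: 4.2
ee_pos: [453.1, -266.6, 5.2]
orientation: [-2.524, -1.871, 0.0]
ft_force: [-1.8, -0.5, 5.4]
width: 60.0
t 4.2 pos [ 453.1 -266.6    5.2] q6 -0.26 F [-1.8 -0.5  5.4] w 60.0
shift [95.4 84.9 -0.8] rot [-0.    0.   -0.37]
jaw deg -16.9
```

```bash
python3 -m jog '{"delta_rot":[[0,0,-0.04],[0,0,-0.1],[0,0,-0.17],[0,0,-0.23],[0,0,-0.28]],"translation":[[10,9,-0.7],[27,24,-0.7],[44,39,-0.7],[60,53,-0.7],[72,65,-0.7]],"hand":[-1,-1,-1,-1,-1]}'; python3 -c "
from h import *
go(562,-200,5.5,4.3)"
```

```text
t: 4.7
ee_pos: [537.5, -215.5, 5.4]
orientation: [-2.233, -2.209, -0.0]
ft_force: [-0.9, -0.4, -1.1]
width: 59.7
t 4.7 pos [ 537.5 -215.5    5.4] q6 -0.39 F [-0.9 -0.4 -1.1] w 59.7
shift [15.8 24.3 -0.1] rot [-0.    -0.    -0.086]
jaw deg -0.63
```

```bash
python3 -m jog '{"delta_rot":[[0,0,-0.05],[0,0,-0.086],[0,0,-0.086],[0,0,-0.086],[0,0,-0.086]],"translation":[[10,15,0],[30,32,0],[50,42,0],[70,43,0],[80,43,0]],"hand":[-1,-1,-1,-1,-1]}'; python3 -c "
from h import *
go(577.5,15.7,5.5,4.3); snap('top','pics/t1.png')"
```

```text
t: 5.2
ee_pos: [580.9, -135.5, 5.5]
orientation: [-2.138, -2.301, 0.0]
ft_force: [0.7, -0.4, -1.2]
width: 60.1
t 5.2 pos [ 580.9 -135.5    5.5] q6 -0.32 F [ 0.7 -0.4 -1.2] w 60.1
shift [151.    7.7  -0. ] rot [-0.    -0.    -0.002]
jaw deg 4.2
```

```bash
python3 -m jog '{"delta_rot":[[0,0,0],[0,0,0],[0,0,0],[0,0,0],[0,0,0]],"translation":[[20,1,0],[50,3,0],[85,5,0],[115,7,0],[130,8,0]],"hand":[-1,-1,-1,-1,-1]}'; python3 -c "
from h import *
go(577.5,15.7,5.5,4.3); snap('wrist','pics/w3.png')"
```

```text
t: 5.75
ee_pos: [579.0, -5.5, 5.7]
orientation: [-2.139, -2.3, 0.0]
ft_force: [-0.1, 0.1, -1.7]
width: 59.4
t 5.75 pos [579.   -5.5   5.7] q6 -0.1 F [-0.1  0.1 -1.7] w 59.4
shift [21.3  0.   0.2] rot [-0.    -0.    -0.002]
jaw deg 4.16
```

View pics/w3.png

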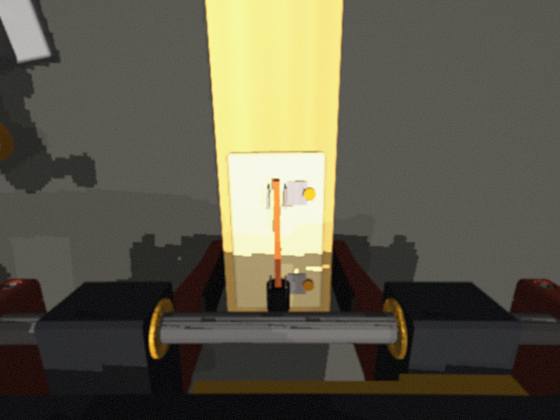

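```bash
python3 -c "
from h import *
im=snap('top','pics/t2.png'); cv2.imwrite('pics/c3.png',cv2.resize(im[160:290,130:290],None,fx=4,fy=4,interpolation=cv2.INTER_CUBIC)[:,:,::-1])
o=get_obs(); u=np.array([-.075,.997,0]); e=o['ee_pos']*[1,1,0]+165*u+[0,0,18]; x=np.array([.997,.075,0])
for p in(e,e+30*x,e-30*x): 
    q=proj('pics/t2.png',p); print(p.round(1),q,(q-[130,160])*4)"
```

```text
[566.8 158.7  18. ] [190.8 209.8] [243.2 199.2]
[596.8 160.9  18. ] [190.  199.9] [240.  159.6]
[536.9 156.4  18. ] [191.6 219.8] [246.4 239.2]
```

View pics/c3.png

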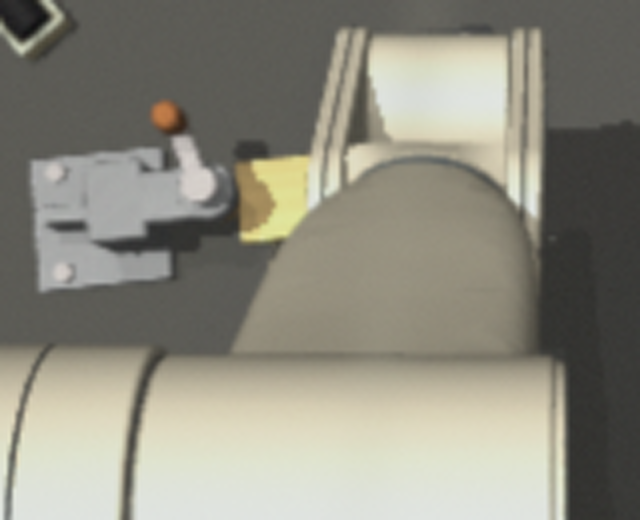

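```bash
python3 -m jog '{"delta_rot":[[0,0,0],[0,0,0],[0,0,0],[0,0,0],[0,0,0]],"translation":[[10,0,0],[22,0,0],[34,0,0],[44,0,0],[50,0,0]],"hand":[-1,-1,-1,-1,-1]}'; python3 -m jog '{"delta_rot":[[0,0,0],[0,0,0],[0,0,0],[0,0,0],[0,0,0]],"translation":[[1,0,0],[2,0,0],[3,0,0],[4,0,0],[5,0,0]],"hand":[-1,-1,-1,-1,-1]}';python3 -m jog '{"delta_rot":[[0,0,0],[0,0,0],[0,0,0],[0,0,0],[0,0,0]],"translation":[[0,0,0],[0,0,0],[0.5,0,0],[0.5,0,0],[0.5,0,0]],"hand":[-1,-1,-1,-1,-1]}'
```

```text
t: 6.35
ee_pos: [575.6, 43.8, 5.7]
orientation: [-2.141, -2.299, 0.0]
ft_force: [0.1, -0.6, -2.2]
width: 59.7
t: 6.85
ee_pos: [575.4, 47.7, 5.7]
orientation: [2.142, 2.298, -0.0]
ft_force: [0.4, -0.7, -1.6]
width: 59.8
t: 7.35
ee_pos: [575.3, 48.4, 5.7]
orientation: [2.141, 2.299, -0.0]
ft_force: [0.4, 0.8, -1.5]
width: 60.1
```

```bash
for i in 1 ; do python3 -m jog '{"delta_rot":[[0,0,0],[0,0,0],[0,0,0],[0,0,0],[0,0,0]],"translation":[[0.7,0,0],[1.4,0,0],[2,0,0],[2,0,0],[2,0,0]],"hand":[-1,-1,-1,-1,-1]}'; done; python3 -m jog '{"delta_rot":[[0,0,0],[0,0,0],[0,0,0],[0,0,0],[0,0,0]],"translation":[[0.5,0,0],[1,0,0],[1.5,0,0],[1.5,0,0],[1.5,0,0]],"hand":[-1,-1,-1,-1,-1]}'
```

```text
t: 7.85
ee_pos: [575.2, 50.5, 5.7]
orientation: [-2.141, -2.299, -0.0]
ft_force: [-1.0, 0.7, -2.4]
width: 59.8
t: 8.35
ee_pos: [575.1, 51.2, 5.7]
orientation: [2.141, 2.299, -0.001]
ft_force: [0.2, -4.6, -2.0]
width: 59.9
```

```bash
python3 -m jog '{"delta_rot":[[0,0,0],[0,0,0],[0,0,0],[0,0,0],[0,0,0]],"translation":[[0.5,0,0],[1,0,0],[1,0,0],[1,0,0],[1,0,0]],"hand":[-1,-1,-1,-1,-1]}'
```

```text
t: 8.85
ee_pos: [575.1, 51.3, 5.7]
orientation: [2.14, 2.298, -0.002]
ft_force: [0.3, -11.0, -1.1]
width: 59.7
```

```bash
python3 -m jog '{"delta_rot":[[0,0,0],[0,0,0],[0,0,0],[0,0,0],[0,0,0]],"translation":[[-0.5,0,0],[-0.5,0,0],[-0.5,0,0],[-0.5,0,0],[-0.5,0,0]],"hand":[-1,-1,0.9,0.9,0.9]}'; python3 -m jog '{"delta_rot":[[0,0,0],[0,0,0],[0,0,0],[0,0,0],[0,0,0]],"translation":[[0,0,0],[0,0,0],[0,0,-40],[0,0,-85],[0,0,-130]],"hand":[0.9,0.9,0.9,0.9,0.9]}'; python3 -c "
from h import *
go(575,-100,330,4)"
```

```text
t: 9.35
ee_pos: [575.2, 52.6, 5.9]
orientation: [2.141, 2.299, 0.001]
ft_force: [-0.9, 0.4, 0.8]
width: 80.0
t: 9.85
ee_pos: [574.4, 52.5, 136.7]
orientation: [-2.14, -2.298, 0.002]
ft_force: [0.8, 0.3, -0.7]
width: 83.5
t 9.85 pos [574.4  52.5 136.7] q6 -0.0 F [ 0.8  0.3 -0.7] w 83.5
shift [-152.1  -10.5 -193.3] rot [-0.002 -0.     0.001]
jaw deg 4.08
```

```bash
python3 -m jog '{"delta_rot":[[0,0,0],[0,0,0],[0,0,0],[0,0,0],[0,0,0]],"translation":[[-15,0,-40],[-32,0,-70],[-32,0,-70],[-32,0,-70],[-32,0,-70]],"hand":[0.9,0.9,0.9,0.9,0.9]}'; python3 -c "
from h import *
im=snap('wrist','pics/w4.png'); cv2.imwrite('pics/c4.png',cv2.resize(im[0:210,180:400],None,fx=2.8,fy=2.8,interpolation=cv2.INTER_CUBIC)[:,:,::-1])
hsv=cv2.cvtColor(im,cv2.COLOR_RGB2HSV); print(get_obs()['ee_pos'])
c=np.array([563.5,175.2,0]);y=np.array([-.075,.997,0]);x=np.array([.997,.075,0])
for p in(c+45*y+30*x+[0,0,18],c+45*y-30*x+[0,0,18],c-155*y+[0,0,18]): print(((proj('pics/w4.png',p)-[180,0])*2.8).round())"
```

```text
t: 10.35
ee_pos: [576.3, 20.8, 204.3]
orientation: [-2.14, -2.298, 0.003]
ft_force: [-0.5, -0.2, 0.2]
width: 83.7
[576.17800955  20.89763311 204.05874988]
[352. -13.]
[186. -12.]
[271. 531.]
```

View pics/c4.png

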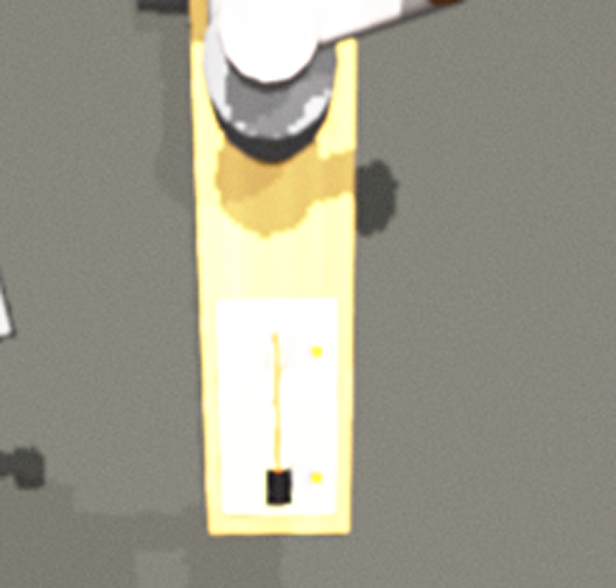

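Board seated: its rear edge is at crop row ~533 against 531 predicted, offset ~3 mm in x. Now to the knob.

```bash
python3 -c "
from h import *
go(606,190.8,200,-80)"; python3 -m jog '{"delta_rot":[[0,0,0.15],[0,0,0.3],[0,0,0.45],[0,0,0.6],[0,0,0.75]],"translation":[[30,0,0],[60,0,0],[90,0,0],[120,0,0],[140,0,0]],"hand":[0.5,-0.1,-0.1,-0.1,-0.1]}';python3 -c "
from h import *
go(606,190.8,200,-80)"
```

```text
t 10.4 pos [576.2  20.9 204.1] q6 -0.06 F [-0.  -0.4 -0.2] w 83.5
shift [167.3  41.9   4. ] rot [-0.003  0.002  1.468]
jaw deg 4.09
t: 10.9
ee_pos: [566.1, 162.2, 203.9]
orientation: [-2.837, -1.348, 0.005]
ft_force: [-0.5, -0.7, 0.1]
width: 47.3
t 10.9 pos [566.1 162.2 203.9] q6 0.94 F [-0.5 -0.7  0.1] w 47.3
shift [47.4 12.8  3.8] rot [-0.001  0.003  0.713]
jaw deg -39.17
```

```bash
python3 -m jog '{"delta_rot":[[0,0,0.15],[0,0,0.3],[0,0,0.45],[0,0,0.6],[0,0,0.71]],"translation":[[15,4,4],[30,8,4],[47,13,4],[47,13,4],[47,13,4]],"hand":[-0.1,-0.1,-0.1,-0.1,-0.1]}';python3 -c "
from h import *
go(606,190.8,200,-80); im=snap('wrist','pics/w5.png')
hsv=cv2.cvtColor(im,cv2.COLOR_RGB2HSV); m=((hsv[:,:,1]>110)&(hsv[:,:,2]>70)&(hsv[:,:,0]<20)).astype(np.uint8)*255
n,l,s,c=cv2.connectedComponentsWithStats(m); print([(s[i].tolist(),c[i].round()) for i in range(1,n) if s[i,4]>150])
print(proj('pics/w5.png',[606,190.8,165]))"
```

```text
t: 11.4
ee_pos: [606.3, 189.2, 199.5]
orientation: [3.129, 0.278, -0.005]
ft_force: [-1.1, 0.5, 0.3]
width: 39.7
t 11.4 pos [606.3 189.2 199.5] q6 1.68 F [-1.1  0.5  0.3] w 39.7
shift [ 0.  -1.6 -0.5] rot [0.    0.003 0.003]
jaw deg -79.84
[([387, 34, 33, 38, 579], array([399.,  56.])), ([255, 196, 155, 17, 368], array([335., 204.])), ([263, 207, 36, 39, 863], array([277., 227.])), ([344, 232, 47, 9, 205], array([367., 236.])), ([196, 241, 45, 78, 1042], array([220., 281.])), ([314, 240, 53, 120, 1333], array([339., 288.])), ([0, 279, 31, 24, 255], array([ 12., 287.])), ([525, 279, 35, 26, 314], array([546., 289.])), ([190, 320, 16, 40, 195], array([197., 343.]))]
[275.7 235.8]
```

View pics/w5.png

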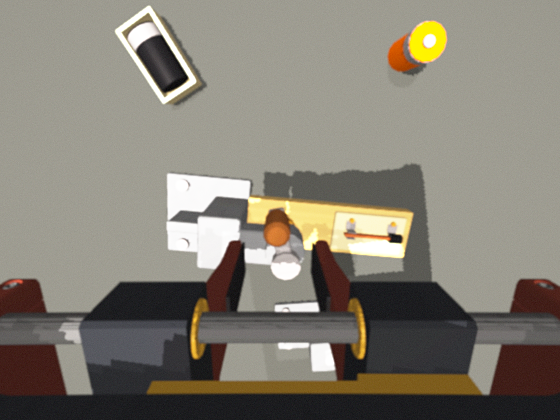

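Knob top at about (277,236), matching the predicted (276,236). Descending and closing.

```bash
python3 -m jog '{"delta_rot":[[0,0,0],[0,0,0],[0,0,0],[0,0,0],[0,0,0]],"translation":[[0,-1.5,20],[0,-1.5,40],[0,-1.5,58],[0,-1.5,68],[0,-1.5,71]],"hand":[-0.1,-0.1,-0.1,-0.1,-0.1]}';python3 -m jog '{"delta_rot":[[0,0,0],[0,0,0],[0,0,0],[0,0,0],[0,0,0]],"translation":[[0,0,0],[0,0,0],[0,0,0],[0,0,0],[0,0,0]],"hand":[-0.1,-1,-1,-1,-1]}';python3 -m jog '{"delta_rot":[[0,0,0],[0,0,0]],"translation":[[0,0,0],[0,0,0]],"hand":[-1,-1]}'; python3 -c "
from h import *
go(606,190.8,128,-80)"
```

```text
t: 11.95
ee_pos: [605.5, 189.9, 128.6]
orientation: [3.128, 0.287, -0.006]
ft_force: [0.7, -0.4, 1.1]
width: 39.7
t: 12.45
ee_pos: [607.2, 190.1, 131.5]
orientation: [-3.128, -0.285, -0.002]
ft_force: [-0.1, 1.0, 1.5]
width: 19.3
t: 12.65
ee_pos: [607.2, 190.2, 131.4]
orientation: [-3.128, -0.285, -0.002]
ft_force: [-0.6, -0.3, 4.7]
width: 19.3
t 12.65 pos [607.2 190.2 131.4] q6 1.67 F [-0.6 -0.3  4.7] w 19.3
shift [-1.1 -0.9  3.4] rot [-0.    -0.001  0.007]
jaw deg -79.58
```

```bash
cat > arc.py <<'E'
import sys,numpy as np
p0,step,rows,calls=map(float,sys.argv[1:5])  # knob angle in tool frame (deg), deg/row
p=lambda a:np.array([45*np.cos(np.radians(a)),-45*np.sin(np.radians(a)),-a*5/360])
for c in range(int(calls)):
    s=p0-c*rows*step; print(s,[(p(s-(i+1)*step)-p(s)).round(1).tolist() for i in range(int(rows))])
E
python3 arc.py 9 15 5 6
```

```text
9.0 [[0.3, 11.7, 0.2], [-2.4, 23.2, 0.4], [-8.0, 33.5, 0.6], [-16.1, 42.0, 0.8], [-26.1, 48.1, 1.0]]
-66.0 [[-11.3, 3.3, 0.2], [-23.0, 3.6, 0.4], [-34.4, 0.9, 0.6], [-44.8, -4.7, 0.8], [-53.3, -12.8, 1.0]]
-141.0 [[-6.1, -10.0, 0.2], [-9.5, -21.3, 0.4], [-9.8, -33.0, 0.6], [-7.0, -44.4, 0.8], [-1.4, -54.8, 1.0]]
-216.0 [[8.1, -8.5, 0.2], [18.1, -14.7, 0.4], [29.4, -18.0, 0.6], [41.1, -18.3, 0.8], [52.5, -15.6, 1.0]]
-291.0 [[10.3, 5.6, 0.2], [18.8, 13.7, 0.4], [25.0, 23.7, 0.6], [28.3, 35.0, 0.8], [28.6, 46.7, 1.0]]
-366.0 [[-2.7, 11.4, 0.2], [-8.3, 21.7, 0.4], [-16.4, 30.3, 0.6], [-26.5, 36.4, 0.8], [-37.7, 39.7, 1.0]]
```

```bash
python3 -m jog '{"delta_rot":[[0,0,0],[0,0,0],[0,0,0]],"translation":[[0,0,-2],[0,0,-2],[0,0,-2]],"hand":[-1,-1,-1]}'
```

```text
t: 12.95
ee_pos: [606.9, 190.1, 131.9]
orientation: [-3.129, -0.285, -0.0]
ft_force: [6.4, 1.5, -8.3]
width: 19.5
```

```bash
python3 -m jog '{"delta_rot":[[0,0,0],[0,0,0],[0,0,0],[0,0,0],[0,0,0]],"translation":[[0.1,6,1.2],[0.3,11.7,1.4],[-0.8,17.5,1.5],[-2.4,23.2,1.6],[-2.4,23.2,1.6]],"hand":[-1,-1,-1,-1,-1]}'; python3 -c "
from h import *
o=[]
for i in range(4): s=get_obs(); o.append(np.r_[s['ee_pos'],s['ft_force']]); optics.get_image('wrist')
o=np.mean(o,0); print(o.round(1),s['width']); d=o[:2]-[563.5,175.2]; print(np.hypot(*d),np.degrees(np.arctan2(d[1],d[0])))"
```

```text
t: 13.45
ee_pos: [608.7, 165.4, 131.2]
orientation: [3.128, 0.284, 0.0]
ft_force: [3.8, -2.9, -2.6]
width: 19.6
[608.7 165.8 131.2   4.9  -2.4  -2.5] 19.141585058062883
46.20370104839482 -11.757061994910945
```

```bash
cat > rd.py <<'E'
from h import *
s=get_obs(); C=np.array([564.5,175.2]); d=s['ee_pos'][:2]-C; a=np.arctan2(d[1],d[0]); F=s['ft_force'][:2]; e=d/np.hypot(*d); t=np.array([np.sin(a),-np.cos(a)])
print('t %.2f ang %.1f r %.1f z %.1f  drag %.1f  Frad %.1f Fz %.1f w %.1f'%(s['t'],np.degrees(a),np.hypot(*d),s['ee_pos'][2],-F@t,F@e,s['ft_force'][2],s['width']))
E
python3 arc.py -21 15 3 8
```

```text
-21.0 [[-5.6, 10.3, 0.2], [-13.7, 18.8, 0.4], [-23.7, 25.0, 0.6]]
-66.0 [[-11.3, 3.3, 0.2], [-23.0, 3.6, 0.4], [-34.4, 0.9, 0.6]]
-111.0 [[-10.3, -5.6, 0.2], [-18.8, -13.7, 0.4], [-25.0, -23.7, 0.6]]
-156.0 [[-3.3, -11.3, 0.2], [-3.6, -23.0, 0.4], [-0.9, -34.4, 0.6]]
-201.0 [[5.6, -10.3, 0.2], [13.7, -18.8, 0.4], [23.7, -25.0, 0.6]]
-246.0 [[11.3, -3.3, 0.2], [23.0, -3.6, 0.4], [34.4, -0.9, 0.6]]
-291.0 [[10.3, 5.6, 0.2], [18.8, 13.7, 0.4], [25.0, 23.7, 0.6]]
-336.0 [[3.3, 11.3, 0.2], [3.6, 23.0, 0.4], [0.9, 34.4, 0.6]]
```

```bash
python3 -m jog '{"delta_rot":[[0,0,0],[0,0,0],[0,0,0]],"translation":[[-4.6,10.3,0.2],[-12.7,18.8,0.4],[-22.7,25.0,0.6]],"hand":[-1,-1,-1]}' >/dev/null; python3 rd.py; python3 -m jog '{"delta_rot":[[0,0,0],[0,0,0],[0,0,0]],"translation":[[-11.3,3.3,0.2],[-23.0,3.6,0.4],[-34.4,0.9,0.6]],"hand":[-1,-1,-1]}'>/dev/null; python3 rd.py
```

```text
t 13.95 ang -56.3 r 45.5 z 130.5  drag 1.8  Frad -3.4 Fz 0.1 w 19.4
t 14.25 ang -101.0 r 45.4 z 129.9  drag 1.5  Frad -5.4 Fz -2.1 w 19.7
```

```bash
python3 -m jog '{"delta_rot":[[0,0,0],[0,0,0],[0,0,0]],"translation":[[-10.3,-6.6,0.2],[-18.8,-14.7,0.4],[-25.0,-24.7,0.6]],"hand":[-1,-1,-1]}' >/dev/null; python3 rd.py; python3 -m jog '{"delta_rot":[[0,0,0],[0,0,0],[0,0,0]],"translation":[[-3.3,-11.3,0.2],[-3.6,-23.0,0.4],[-0.9,-34.4,0.6]],"hand":[-1,-1,-1]}'>/dev/null; python3 rd.py
```

```text
t 14.55 ang -147.5 r 44.9 z 129.2  drag 2.2  Frad -1.3 Fz -1.1 w 19.3
t 14.85 ang 166.4 r 44.7 z 128.7  drag 1.1  Frad -5.7 Fz -4.6 w 19.6
```

```bash
python3 -m jog '{"delta_rot":[[0,0,0],[0,0,0],[0,0,0]],"translation":[[6.3,-10.3,0.6],[14.4,-18.8,0.8],[24.4,-25.0,1.0]],"hand":[-1,-1,-1]}' >/dev/null; python3 rd.py; python3 -m jog '{"delta_rot":[[0,0,0],[0,0,0]],"translation":[[11.3,-3.3,0.2],[23.0,-3.6,0.4]],"hand":[-1,-1]}'>/dev/null; python3 rd.py
```

```text
t 15.15 ang 120.4 r 44.9 z 127.9  drag 1.4  Frad -13.0 Fz -0.8 w 19.3
t 15.35 ang 91.5 r 45.1 z 127.3  drag 0.8  Frad -14.6 Fz 4.6 w 19.5
```

```bash
sed -i 's/45\*np/44.3*np/g' arc.py; python3 arc.py -276 15 2 16
```

```text
-276.0 [[11.2, 2.7, 0.2], [21.4, 8.2, 0.4]]
-306.0 [[8.4, 8.0, 0.2], [14.4, 17.8, 0.4]]
-336.0 [[3.3, 11.1, 0.2], [3.6, 22.6, 0.4]]
-366.0 [[-2.7, 11.2, 0.2], [-8.2, 21.4, 0.4]]
-396.0 [[-8.0, 8.4, 0.2], [-17.8, 14.4, 0.4]]
-426.0 [[-11.1, 3.3, 0.2], [-22.6, 3.6, 0.4]]
-456.0 [[-11.2, -2.7, 0.2], [-21.4, -8.2, 0.4]]
-486.0 [[-8.4, -8.0, 0.2], [-14.4, -17.8, 0.4]]
-516.0 [[-3.3, -11.1, 0.2], [-3.6, -22.6, 0.4]]
-546.0 [[2.7, -11.2, 0.2], [8.2, -21.4, 0.4]]
-576.0 [[8.0, -8.4, 0.2], [17.8, -14.4, 0.4]]
-606.0 [[11.1, -3.3, 0.2], [22.6, -3.6, 0.4]]
-636.0 [[11.2, 2.7, 0.2], [21.4, 8.2, 0.4]]
-666.0 [[8.4, 8.0, 0.2], [14.4, 17.8, 0.4]]
-696.0 [[3.3, 11.1, 0.2], [3.6, 22.6, 0.4]]
-726.0 [[-2.7, 11.2, 0.2], [-8.2, 21.4, 0.4]]
```

```bash
python3 -m jog '{"delta_rot":[[0,0,0],[0,0,0]],"translation":[[11.2,4.7,0],[21.4,10.2,0]],"hand":[-1,-1]}' >/dev/null; python3 rd.py; python3 -m jog '{"delta_rot":[[0,0,0],[0,0,0]],"translation":[[8.4,8.0,0.2],[14.4,17.8,0.4]],"hand":[-1,-1]}'>/dev/null; python3 rd.py
```

```text
t 15.55 ang 62.0 r 45.1 z 127.0  drag 0.9  Frad -7.7 Fz 1.4 w 19.3
t 15.75 ang 32.6 r 45.3 z 126.6  drag 0.8  Frad -7.1 Fz 1.6 w 19.4
```

```bash
python3 -m jog '{"delta_rot":[[0,0,0],[0,0,0]],"translation":[[2.5,11.7,0.2],[2.8,23.2,0.4]],"hand":[-1,-1]}' >/dev/null; python3 rd.py; python3 -m jog '{"delta_rot":[[0,0,0],[0,0,0]],"translation":[[-2.7,11.2,0.2],[-8.2,21.4,0.4]],"hand":[-1,-1]}'>/dev/null; python3 rd.py
```

```text
t 15.95 ang 2.4 r 45.5 z 126.3  drag 0.5  Frad -3.4 Fz -0.6 w 19.1
t 16.15 ang -27.1 r 45.6 z 125.9  drag 0.8  Frad -5.7 Fz -1.5 w 19.5
```

```bash
python3 -m jog '{"delta_rot":[[0,0,0],[0,0,0]],"translation":[[-8.4,8.2,0.2],[-18.2,14.2,0.4]],"hand":[-1,-1]}' >/dev/null; python3 rd.py; python3 -m jog '{"delta_rot":[[0,0,0],[0,0,0]],"translation":[[-11.1,3.0,0.2],[-22.6,3.3,0.4]],"hand":[-1,-1]}'>/dev/null; python3 rd.py
```

```text
t 16.35 ang -56.5 r 45.6 z 125.6  drag 1.1  Frad -4.4 Fz -4.5 w 19.2
t 16.55 ang -85.9 r 45.4 z 125.3  drag 1.2  Frad -4.4 Fz -5.6 w 19.3
```

```bash
python3 -m jog '{"delta_rot":[[0,0,0],[0,0,0]],"translation":[[-11.2,-3.2,0.7],[-21.4,-8.7,0.9]],"hand":[-1,-1]}' >/dev/null; python3 rd.py; python3 -m jog '{"delta_rot":[[0,0,0],[0,0,0]],"translation":[[-8.4,-8.0,0.2],[-14.4,-17.8,0.4]],"hand":[-1,-1]}'>/dev/null; python3 rd.py
```

```text
t 16.75 ang -115.9 r 45.1 z 124.7  drag 1.2  Frad -0.3 Fz -3.2 w 19.3
t 16.95 ang -146.6 r 44.9 z 124.2  drag 2.4  Frad 1.2 Fz 0.8 w 19.3
```

```bash
python3 -m jog '{"delta_rot":[[0,0,0]],"translation":[[-3.3,-11.1,0.2]],"hand":[-1]}' >/dev/null; python3 rd.py; python3 -m jog '{"delta_rot":[[0,0,0]],"translation":[[-0.3,-11.5,0.2]],"hand":[-1]}'>/dev/null; python3 rd.py
```

```text
t 17.05 ang -161.9 r 44.8 z 124.0  drag 1.3  Frad 0.8 Fz 0.1 w 19.1
t 17.15 ang -177.1 r 44.7 z 123.8  drag 1.5  Frad 0.7 Fz 1.8 w 19.4
```

```bash
python3 -m jog '{"delta_rot":[[0,0,0]],"translation":[[2.7,-11.2,0.2]],"hand":[-1]}' >/dev/null; python3 rd.py; python3 -m jog '{"delta_rot":[[0,0,0]],"translation":[[5.5,-10.2,0.2]],"hand":[-1]}'>/dev/null; python3 rd.py; python3 -m jog '{"delta_rot":[[0,0,0]],"translation":[[8,-8.4,0.2]],"hand":[-1]}' >/dev/null; python3 rd.py
```

```text
t 17.25 ang 167.6 r 44.6 z 123.5  drag 2.0  Frad 0.9 Fz 2.6 w 19.7
t 17.35 ang 152.3 r 44.6 z 123.4  drag 2.4  Frad -0.8 Fz 1.4 w 19.5
t 17.45 ang 137.1 r 44.6 z 123.2  drag 2.0  Frad -2.1 Fz 3.4 w 19.5
```

```bash
python3 -m jog '{"delta_rot":[[0,0,0]],"translation":[[9.8,-6.0,0]],"hand":[-1]}' >/dev/null; python3 rd.py; python3 -m jog '{"delta_rot":[[0,0,0]],"translation":[[11.1,-2.8,0.2]],"hand":[-1]}'>/dev/null; python3 rd.py
```

```text
t 17.55 ang 122.3 r 44.7 z 123.0  drag 2.6  Frad -3.2 Fz 1.2 w 19.4
t 17.65 ang 107.4 r 44.6 z 122.8  drag 3.9  Frad -0.2 Fz 4.3 w 19.7
```

```bash
python3 -m jog '{"delta_rot":[[0,0,0]],"translation":[[5.7,-0.2,0]],"hand":[-1]}' >/dev/null; python3 rd.py; python3 -m jog '{"delta_rot":[[0,0,0]],"translation":[[5.7,0.5,0]],"hand":[-1]}'>/dev/null; python3 rd.py
```

```text
t 17.75 ang 99.5 r 44.5 z 122.7  drag 4.1  Frad 5.9 Fz 3.6 w 19.4
t 17.85 ang 92.6 r 44.5 z 122.7  drag 3.6  Frad 6.7 Fz 1.9 w 19.4
```

```bash
python3 -m jog '{"delta_rot":[[0,0,0]],"translation":[[5.6,1.9,0]],"hand":[-1]}' >/dev/null; python3 rd.py; python3 -m jog '{"delta_rot":[[0,0,0]],"translation":[[5.4,2.3,0]],"hand":[-1]}'>/dev/null; python3 rd.py; python3 -m jog '{"delta_rot":[[0,0,0]],"translation":[[0,0,0]],"hand":[-1]}'>/dev/null; python3 rd.py
```

```text
t 17.95 ang 84.9 r 44.4 z 122.7  drag 4.7  Frad 10.1 Fz -0.8 w 19.5
t 18.05 ang 77.0 r 44.4 z 122.7  drag 5.3  Frad 11.0 Fz -2.0 w 19.4
t 18.15 ang 75.8 r 44.5 z 122.7  drag 2.0  Frad 9.5 Fz -3.7 w 19.4
```

```bash
python3 -m jog '{"delta_rot":[[0,0,0],[0,0,0],[0,0,0],[0,0,0],[0,0,0]],"translation":[[0.6,-1.4,-0.5],[0.6,-1.4,-0.5],[0.6,-1.4,-0.5],[0.6,-1.4,-0.5],[0.6,-1.4,-0.5]],"hand":[-1,-1,-0.25,-0.25,-0.25]}'; python3 rd.py; python3 -m jog '{"delta_rot":[[0,0,0],[0,0,0],[0,0,0],[0,0,0],[0,0,0]],"translation":[[0,0,0],[0,0,-10],[0,0,-40],[0,0,-80],[0,0,-120]],"hand":[-0.25,-0.25,-0.25,-0.25,-0.25]}'; python3 rd.py
```

```text
t: 18.65
ee_pos: [573.9, 217.2, 123.4]
orientation: [3.128, 0.285, 0.001]
ft_force: [0.7, 0.4, 0.6]
width: 33.0
t 18.65 ang 77.4 r 43.0 z 123.4  drag -0.6  Frad 0.5 Fz 0.6 w 33.0
t: 19.15
ee_pos: [573.2, 217.4, 245.1]
orientation: [3.128, 0.285, -0.001]
ft_force: [-0.2, 0.2, 0.3]
width: 32.9
t 19.15 ang 78.3 r 43.0 z 245.1  drag 0.2  Frad 0.1 Fz 0.3 w 32.9
```

Take one last look from the wrist to check the seating, and check the bystanders from the top.

```bash
python3 -m jog '{"delta_rot":[[0,0,0],[0,0,0],[0,0,0],[0,0,0]],"translation":[[0,30,-30],[0,60,-60],[0,60,-60],[0,60,-60]],"hand":[-0.25,-0.25,-0.25,-0.25]}'; python3 -c "
from h import *
im=snap('wrist','pics/w6.png'); print(get_obs()['ee_pos'])
c=np.array([563.5,175.2,0]);y=np.array([-.075,.997,0]);x=np.array([.997,.075,0])
for p in(c-155*y+30*x+[0,0,18],c-155*y-30*x+[0,0,18],c+45*y+30*x+[0,0,18]): print(proj('pics/w6.png',p))"
```

```text
t: 19.55
ee_pos: [584.6, 158.2, 304.5]
orientation: [-3.128, -0.283, -0.003]
ft_force: [-0.4, 0.1, -0.5]
width: 32.8
[583.86051928 158.59930099 303.14635013]
[367.3 178.3]
[360.1 215.4]
[237.1 164.5]
```

View pics/w6.png

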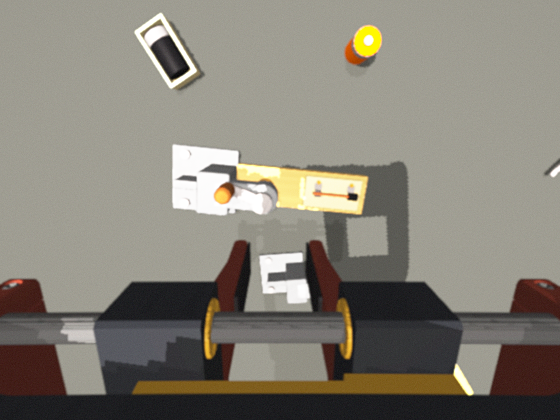

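Board rear corners at (367,177) and (362,214) match the seated prediction of (367,178) and (360,215). Holder and spare cell look unmoved, and the knob has been released.

```bash
python3 -c "
from workcell import ctrl; print(ctrl.close_job())"
```

```text
the job is handed in; nothing more can be done
None
```

The board is in the clamp with its bare end against the back stop, and the pad is snugged on it. The job was handed in at about 19.6 s of robot time; the hand-in reported no verdict.

- **Board:** I gripped the middle-sized board across its width and slid it into the larger clamp's throat until it met the back at about 11 N. I then backed off slightly and released it. In the last wrist picture its rear corners were within about 2 px of where a fully seated board should show. It sits roughly 2–3 mm off centre (limit 12 mm).
- **Crank:** I wound it clockwise about 1.8 turns. The drag was about 1–2 N while free and rose to 5.3 N at the end. I put first touch roughly 80–90° before the stop, which should mean a pad force near 28–30 N. That force is inferred from noisy drag readings and was not measured directly.
- **Disagreements:**
  - My estimate of the screw's axis was 1–2 mm off, which gave sideways forces of up to about 15 N on the knob while winding. I corrected for it as I went.
  - The board met the stop about 4 mm earlier than planned. I put this down to my grip offset, and both later pictures agreed it was seated.
- **Bystanders:** The holder and spare cell look unmoved in the last picture, by eye. The screwdriver was only partly in view, but the arm never went near it.
- **Gripper:** It was clear of everything at hand-in, with wrist forces within 0.5 N of zero.

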